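# Lay the upended wax tin back against its display rail

### The job

The wax tin has been left standing on its long edge in front of the low wooden rail. Push it over with the fingertips so that it lies flat with its lid up, and push it along the table until the whole of its long hinge side is flush against the front of the rail. Only push it, do not pick it up, and leave the candles and the card tray as they stand.

Things in the scene. Friction and masses are not known exactly. Their poses are not given: they have to be found in the camera images.
- tin: gold-coloured flat hinged wax tin, closed (lid fixed), about 0.11 kg. Origin on the underside: x from -31 mm (front side) to +28 mm (hinge side, small barrels to +30), y from -44 to +44 mm, z from 0 (underside) to 22 mm (lid top); +z points out of the lid. It starts standing on its 88 x 22 mm front side, +x up, 59 mm tall, lid facing away from the rail within about 20 degrees.
- tin_center (a point): middle of the tin's volume, 11 mm above its underside. Pushed level on the lid near its top, the standing tin tips about its lower edge; past about 20 degrees of lean it falls by itself onto its underside. It then lies some 50 to 80 mm short of the rail.
- tin_back_a (a point): end of the tin's hinge side (+x side) at y = +44 mm, 9 mm above the underside
- tin_back_b (a point): end of the tin's hinge side (+x side) at y = -44 mm, 9 mm above the underside
- rail: low straight rail of light wood fixed to the table: 150 mm long, 14 mm deep, 13 mm high (the lying tin is taller). Origin at table height in the middle of its front face, the one towards the tin; y runs along the rail (-75 to +75 mm), level x points from the front face into the rail, so the tin stands on its -x side.
- tester: open tester candle in a glass, 67 mm across, 74 mm tall, loose, standing behind the rail; origin at the centre of its underside. Must stay.
- jar: lidded candle jar, 69 mm across, 82 mm tall, loose, to the right of the tin; origin at the centre of its underside. Must stay.
- cards: tray of scent cards with lid, 65 x 92 x 19 mm, loose, nearer the robot and right of the tin; origin at the centre of its underside. Must stay.
Mind the look-alikes: they are no part of the job. There is more than one size of the tin; the one meant has the size given above.

How it is judged:
By the outcome, as a careful person would: the job done as asked, in the order asked, and still so for the second after the job is handed in, with the robot touching nothing.
It also fails if it takes over 40 s, if anything falls off the work surface, if the arm or the gripper's body presses on something with over 40 N, if the wrist force passes 120 N, or if a joint passes its speed limit or range.

### The arm

A 6-joint arm with a two-finger parallel gripper is mounted at the origin on a cart in front of the work surface, level with it; the furniture and walls round the work are solid. World frame = base frame: x ahead of the robot, y to its left, z up, the work surface at z = 0. Lengths are in mm, angles in rad, forces in N, time in s.
With the tool pointing down it reaches from about 300 to 775 mm from the base axis. Payload 14.6 kg.
Tool frame: the origin (TCP) lies where the fingers leave the gripper's body, on its centre line; the fingertips stand 97 mm ahead of it and the grasp point (between the pads) lies ahead of it (grip_depth is the z of the grasp point in the tool frame, in mm); z points along the fingers, y is the line along which they close (so a half turn about z gives the same grasp; the last joint's range is limited). The gripper opens to 94 mm and grips with 3 to 60 N. Pads are 16 mm wide; open, the fingers measure 119 mm over their backs; the gripper's body (75 mm by 177 mm) begins 78 mm behind the grasp point.
Start: joints at [-1.264, 0.3, 1.521, -0, 1.321, -0.067], TCP at [200.828, -512.014, 302.646] pointing down, gripper open.
Joint ranges: [-3.03, 3.03], [-0.79, 2.21], [0.23, 2.52], [-1.04, 4.18], [0, 3.07], [-2.55, 2.55]. Speed limits (rad/s): [2.22, 2.22, 2.57, 3.14, 3.14, 3.14].

### API

Orientations are given as [roll, pitch, yaw] about the fixed x, y, z axes, in that order (R = Rz(yaw) Ry(pitch) Rx(roll)).
In Python, from cell import read_state, camera, sign_off, regions_of, spot_point, grip_depth gives the robot as it stands. The module is installed in compiled form; this text tells all that it offers.
- The arm moves only by the tool send_rows, never from a script. Its argument "series" is a list of rows, each a list of 3 entries, a list of its own where there are three numbers: the shift along the world's x, y, z in mm, then the turn about the world's z in degrees, then the closure, from -1 (fully open) to 1 (shut), so that 0 is half open. A call has 1 to 12 rows; each row shifts and turns the commanded pose from where the row before left it; what a row does not reach is not made up. A row lasts 1/10 s, in which the tool goes at most 50 mm and 8.59 degrees, less where a joint would pass 70% of its speed; a pose out of reach is approached as far as the arm can. A call is refused whole if a number of a shift passes 50 or a number of a turn 8.59, either way. A call with a gripper value outside its range is refused whole. The fingers move at their own pace and stop on an object; "squeeze" is the grip in N (left out, the last holds). Time passes only in rows, so rows that do not move let the fingers close. It gives the time, the measured TCP pose, the force, the opening and the grip force at its end, in the units of the state.
- read_state(): the state, without advancing time (a new reading comes with each control period).
- camera(name): name is "scene" or "side" or "wrist"; returns a dict with "color" (480x640x3 uint8, blue, green, red), "fx", "fy", "cx", "cy" (pixels), "dist" ([k1, k2, p1, p2, k3] as OpenCV has them; the pictures are not rectified), "camera_from_world" (4x4, takes a point from world to camera coordinates). Camera axes: x right, y down, z forward; pixel columns grow to the right and rows downward; lengths in mm; the calibration is good to about 2 mm. A picture is of the moment at which its call begins. There is no depth.
- sign_off(): hands the job in; it is judged then, once.
Trained networks look in a picture, given as the dict that the camera call returned (one of the last four; its "shot" number tells which), for a name from the list of things; names that differ only in an ending like _2 or _b are one class to them, and where a whole thing is asked for, a point or a joint stands for the part that bears it (a point fixed in the world has none). Each returns a list of dicts, best first, with "confidence" (0 to 1); they miss things now and then, are a little off and sometimes report something else, mostly with a low value. They report only what shows in the picture. A call takes as long as a camera call. They do not tell look-alikes from the thing itself.
- regions_of(thing, picture): "mask" (480x640 bool, what is visible of it).
- spot_point(thing, picture): "point" ([x, y, z] in mm, in the coordinates of the camera as it stood for that picture, good to about 4 mm: a listed point, or the origin of a listed thing).
The state is a dict: "clock": time; "joints": joint angles; "qd": joint speeds; "effort": joint torques, N m; "eef_pos": TCP position; "eef_rot": TCP orientation; "wrist_force": force on the tool from outside, world axes, zero at the start; "moment": the same for the moment, N m; "finger_gap": finger opening in mm; "finger_force": force on a finger pad.
Only numpy, scipy, OpenCV 4.12 (cv2) and the standard library are available. Lean on these libraries where they do the work, as an engineer would, in place of code of your own. Each camera call takes 0.05 s, during which the arm holds its last target. There are 200 camera calls.

## Working session

There is one attempt and no reset: what is moved stays moved. The work goes in short steps, Python scripts to look and compute and a tool call to move; the robot and the scene stay as the last step left them, time stands still between calls to the robot, and variables do not carry over. Pictures are saved under pics/ and viewed, at most 10 in all, crops included, and the job is handed in when it is done.

Besides the shell and the picture viewer there is one more tool, called after "Emit:" as a command line: name --argument value ..., lists and objects as JSON in quotes. send_rows: Moves the arm, as the interface text tells. Its arguments: {"type":"object","properties":{"series":{"type":"array"},"squeeze":{"type":"number"}},"required":["series"]}

```bash
mkdir -p pics
cat > h.py <<'E'
import numpy as np, cv2
from cell import *
def w(p,P):
    M=np.linalg.inv(np.array(P["camera_from_world"])); return (M@np.r_[p,1])[:3]
def px(p,P):
    M=np.array(P["camera_from_world"]);K=np.array([[P["fx"],0,P["cx"]],[0,P["fy"],P["cy"]],[0,0,1]])
    return cv2.projectPoints(np.float64([p]),cv2.Rodrigues(M[:3,:3])[0],M[:3,3],K,np.array(P["dist"],float))[0].ravel()
def look(cam,things,n=3,lo=.15):
    P=camera(cam)
    for t in things:
        for r in spot_point(t,P)[:n]:
            if r["confidence"]<lo: continue
            q=w(r["point"],P); print(cam,t,round(r["confidence"],2),q.round(0),px(q,P).round(0))
    return P
E
python3 - <<'E'
from h import *
for c in("scene","side"):
    P=look(c,["tin","tin_center","tin_back_a","tin_back_b","rail","tester","jar","cards"])
    cv2.imwrite(f"pics/{c}0.png",P["color"])
s=read_state();print(s["eef_pos"],s["eef_rot"],s["clock"],s["finger_gap"],grip_depth)
E
```

```text
scene tin 0.78 [ 529. -114.   28.] [304. 249.]
scene tin 0.69 [ 422. -184.   25.] [266. 278.]
scene tin_center 0.83 [ 424. -194.   24.] [269. 281.]
scene tin_center 0.58 [ 520. -122.   31.] [302. 251.]
scene tin_back_a 0.84 [503. -83.  56.] [285. 234.]
scene tin_back_a 0.8 [ 550. -158.   57.] [324. 242.]
scene tin_back_a 0.74 [ 393. -190.   44.] [250. 274.]
scene tin_back_b 0.84 [503. -83.  56.] [285. 234.]
scene tin_back_b 0.8 [ 550. -158.   57.] [324. 242.]
scene tin_back_b 0.74 [ 393. -190.   44.] [250. 274.]
scene rail 0.73 [633. -22.   3.] [328. 236.]
scene rail 0.38 [ 522. -125.   32.] [303. 251.]
scene tester 0.63 [711.  25.   3.] [348. 223.]
scene jar 0.89 [ 533. -391.    1.] [386. 332.]
scene cards 0.81 [ 413. -313.    2.] [292. 328.]
side tin 0.96 [ 532. -116.   30.] [317. 269.]
side tin 0.55 [ 419. -189.   19.] [388. 256.]
side tin_center 0.87 [ 519. -120.   31.] [325. 268.]
side tin_center 0.76 [ 420. -202.   24.] [389. 249.]
side tin_back_a 0.98 [ 393. -193.   39.] [405. 248.]
side tin_back_a 0.76 [ 545. -161.   60.] [316. 238.]
side tin_back_a 0.71 [502. -79.  60.] [331. 274.]
side tin_back_b 0.98 [ 393. -193.   39.] [405. 248.]
side tin_back_b 0.76 [ 545. -161.   60.] [316. 238.]
side tin_back_b 0.71 [502. -79.  60.] [331. 274.]
side rail 0.29 [ 531. -116.   31.] [318. 269.]
side tester 0.64 [709.  20.  -2.] [189. 324.]
side jar 0.79 [ 531. -390.    1.] [345. 193.]
side cards 0.8 [ 411. -310.    2.] [398. 223.]
[ 200.82734602 -512.01297986  302.66522595] [ 3.14156613e+00 -6.99744888e-06  3.73756191e-01] 0.9 94.28780021567721 78.39999999999999
```

Run:
```python
import cv2,numpy as np
a=cv2.imread("pics/scene0.png")[180:380,210:450];b=cv2.imread("pics/side0.png")[160:360,160:440]
cv2.imwrite("pics/c.png",np.vstack([cv2.resize(a,(360,300)),cv2.resize(b,(420,300))[:,:360]]) if 0 else np.hstack([cv2.resize(a,(390,325)),cv2.resize(b,(410,293))][:1]+[np.vstack([cv2.resize(b,(410,293)),np.zeros((32,410,3),np.uint8)])]))
```

```text
(no output)
```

View pics/c.png

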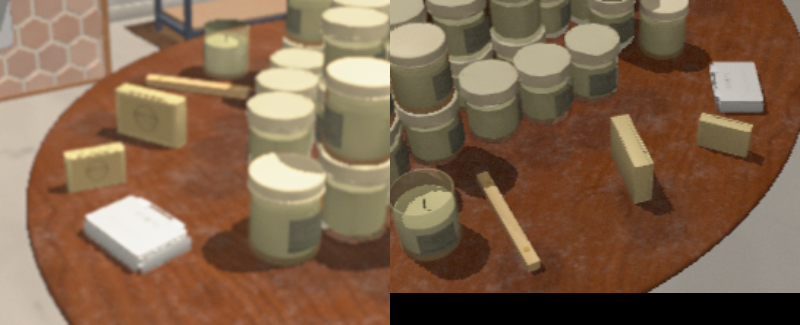

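View pics/scene0.png

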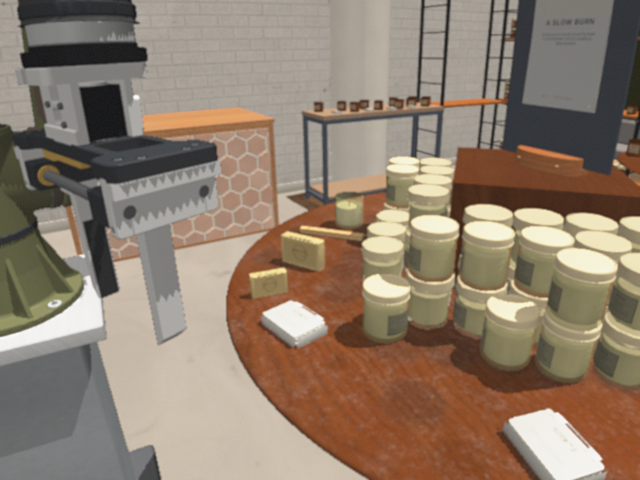

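The pictures show two standing gold tins: the large one at scene (303,251) and side (322,268), and a small one at scene (269,281) and side (389,252). The rail is at scene (330,235). By size the large tin matches: its top edge is about 90 mm long at z≈58, while the small tin is only about 42 high. Next I fit the rail and the jars.

```bash
cat >> h.py <<'E'
from scipy.optimize import minimize
def boxmask(x,y,yaw,b,P):  # b: x0,x1,y0,y1,z0,z1
    c,s=np.cos(yaw),np.sin(yaw)
    pts=[px([x+c*u-s*v,y+s*u+c*v,z],P) for u in b[:2] for v in b[2:4] for z in b[4:]]
    m=np.zeros((480*4,640*4),np.uint8); h=cv2.convexHull(np.float32(pts)*4+1.5).astype(np.int32)
    cv2.fillConvexPoly(m,h,1); return cv2.resize(m.astype(np.float32),(640,480),interpolation=cv2.INTER_AREA)
def fit(obs,b,x0):
    f=lambda p:sum(np.abs(boxmask(p[0],p[1],p[2],b,P)-m).sum() for P,m in obs)
    best=None
    for d in(-.15,0,.15):
        r=minimize(f,[x0[0],x0[1],x0[2]+d],method="Nelder-Mead",options=dict(initial_simplex=np.array([[0,0,0],[12,0,0],[0,12,0],[0,0,.15]])+[x0[0],x0[1],x0[2]+d],maxiter=200,xatol=.05,fatol=.5))
        if best is None or r.fun<best.fun: best=r
    return best.x,best.fun,sum(m.sum() for _,m in obs)
def pick(t,P,at):
    out=[(np.hypot(*(np.argwhere(r["mask"]).mean(0)[::-1]-at)),r["confidence"],r["mask"]) for r in regions_of(t,P)]
    out=[o for o in out if o[0]<25]
    if not out: return None
    o=min(out,key=lambda o:o[0]); print(t,o[0].round(1),o[1],o[2].sum()); return o[2].astype(np.float32)
RAIL=(0,14,-75,75,0,13); STAND=(-22,0,-44,44,0,59); LIE=(-31,29,-44,44,0,22)
E
python3 - <<'E'
from h import *
S,D=camera("scene"),camera("side")
rd=pick("rail",D,(242,317));rs=pick("rail",S,(331,234))
td=pick("tin",D,(322,268));ts=pick("tin",S,(303,251))
for n,o in(("side",[(D,rd)]),("both",[(D,rd),(S,rs)])):
    o=[q for q in o if q[1] is not None]
    if o: print("rail",n,fit(o,RAIL,(633,-22,.5)))
o=[q for q in[(D,td),(S,ts)] if q[1] is not None]
print("tin",fit(o,STAND,(533,-115,.5)))
for P in(S,D):
    for r in spot_point("jar",P)+spot_point("tester",P):
        if r["confidence"]>.1: print(round(r["confidence"],2),w(r["point"],P).round())
E
```

```text
rail 5.6 0.83 729
rail 0.8 0.61 455
tin 3.4 0.93 1209
tin 0.7 0.85 1326
rail side (array([634.99737234, -25.57775469,   0.72506347]), np.float64(94.375), np.float32(729.0))
rail both (array([634.10075677, -24.33316912,   0.72964052]), np.float64(167.5), np.float32(1184.0))
tin (array([ 529.82356349, -117.09848405,    0.53468615]), np.float64(133.4375), np.float32(2535.0))
0.76 [ 534. -388.    2.]
0.77 [710.  23.   5.]
0.66 [ 534. -390.   -0.]
0.86 [709.  19.   3.]
```

Rail: front middle at about (634,-25), normal yaw 0.727. Tin: underside at about (530,-117), yaw 0.535. I'll go above and behind the tin and look from close by.

Emit:
send_rows --series '[[[27,36,0],0.9,0],[[27,36,0],0.9,0],[[27,36,0],0.9,0],[[27,36,0],0.9,0],[[27,36,0],0.9,0],[[27,36,0],0.9,0],[[27,36,0],0.9,0],[[27,36,0],0.9,0],[[27,36,0],0.9,0],[[22,32,0],1.1,0],[[0,0,0],0,0]]'

```text
clock: 2.5
eef_pos: [467.5, -152.9, 302.6]
eef_rot: [-3.141, -0.0, 0.539]
wrist_force: [0.6, 0.1, 0.7]
finger_gap: 47.3
finger_force: 0.0
```

Run:
```python
from h import *
P=look("wrist",["tin","tin_back_a","rail"])
cv2.imwrite("pics/w1.png",P["color"])
D=camera("side"); S=camera("scene")
m=pick("tin",P,px([520,-121,30],P))
if m is not None: print(fit([(P,m)],STAND,(530,-117,.53)))
r=pick("rail",P,px([639,-20,6],P))
if r is not None: print(fit([(P,r)],RAIL,(634,-25,.73)))
for q in ([584,31,13],[684,-81,13]): print(px(q,P))
print(read_state()["eef_pos"],read_state()["eef_rot"])
```

```text
wrist tin 0.72 [ 422. -185.   18.] [330. 263.]
wrist tin 0.62 [ 528. -115.   29.] [325. 139.]
wrist tin_back_a 0.91 [ 388. -187.   42.] [316. 299.]
wrist tin_back_a 0.88 [499. -87.  57.] [280. 153.]
wrist tin_back_a 0.63 [ 545. -160.   58.] [380. 151.]
tin 1.9 0.89 2748
(array([ 529.50788292, -116.22191436,    0.53673191]), np.float64(117.4375), np.float32(2748.0))
[217.98555926   1.0586269 ]
[382.05202086 -34.34310949]
[ 465.45970452 -156.80189933  302.72980395] [ 3.14146949e+00 -7.29795887e-05  5.32814300e-01]
```

View pics/w1.png

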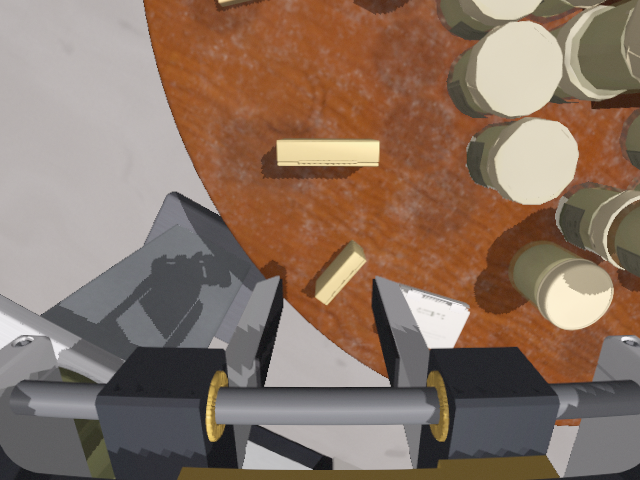

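The wrist view confirms the large tin at (328,152), about 88 mm long. The small look-alike is at (340,272) behind it, and the jars start at column 450 and right of that. There is room to come down between the two tins.

Emit:
send_rows --series '[[[26,16,0],0,0],[[0,0,-40],0,0],[[0,0,-40],0,0],[[0,0,-40],0,0],[[0,0,-36],0,0],[[0,0,0],0,0],[[0,0,0],0,0]]'

```text
clock: 3.6
eef_pos: [492.0, -140.5, 147.5]
eef_rot: [-3.142, 0.0, 0.534]
wrist_force: [0.1, -0.1, 0.3]
finger_gap: 47.0
finger_force: 0.0
```

Run:
```python
from h import *
s=read_state();print(s["eef_pos"],s["eef_rot"],s["wrist_force"])
e=s["eef_pos"]-np.array([529.5,-116.2,0]);print(e[0]*.86+e[1]*.51,-e[0]*.51+e[1]*.86)
P=camera("scene");print(look)
cv2.imwrite("pics/s2.png",cv2.resize(P["color"][150:350,200:440],(720,600)))
```

```text
[ 492.02266199 -140.45305839  147.53504593] [-3.14157205e+00  1.61029457e-05  5.33775899e-01] [ 0.13479093 -0.10686632  0.30648076]
-44.59957046761152 -1.7441878322777882
<function look at 0x7f247a8891c0>
```

View pics/s2.png

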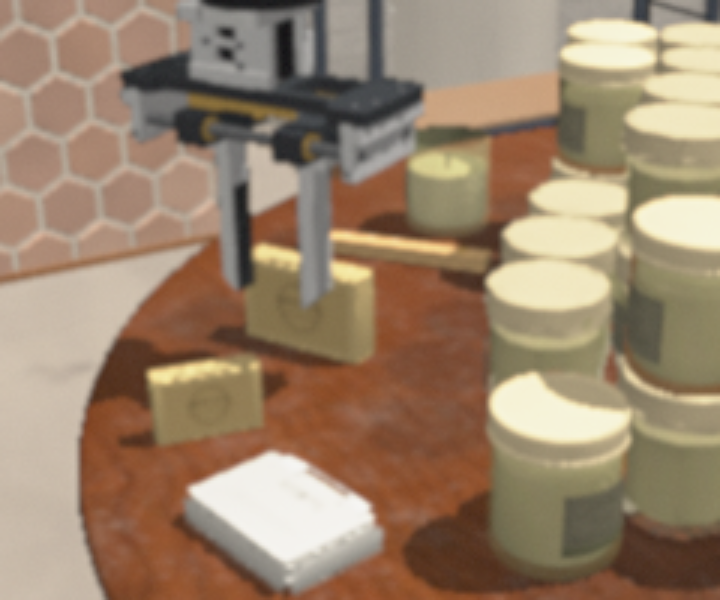

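The fingertips at (235,280) and (315,300) stand just in front of the lid, near its top. Push level.

Emit:
send_rows --series '[[[4,2.4,-2],0,0],[[4,2.4,0],0,0],[[4,2.4,0],0,0],[[4,2.4,0],0,0],[[4,2.4,0],0,0],[[4,2.4,0],0,0],[[4,2.4,0],0,0],[[4,2.4,0],0,0],[[4,2.4,0],0,0],[[0,0,0],0,0],[[0,0,0],0,0],[[0,0,0],0,0]]'

```text
clock: 4.85
eef_pos: [527.7, -118.5, 144.6]
eef_rot: [-3.142, 0.0, 0.534]
wrist_force: [-0.1, 0.1, -0.9]
finger_gap: 47.0
finger_force: 0.0
```

Run:
```python
from h import *
D=camera("side");cv2.imwrite("pics/d3.png",cv2.resize(D["color"][160:360,160:440],(784,560)))
```

```text
(no output)
```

View pics/d3.png

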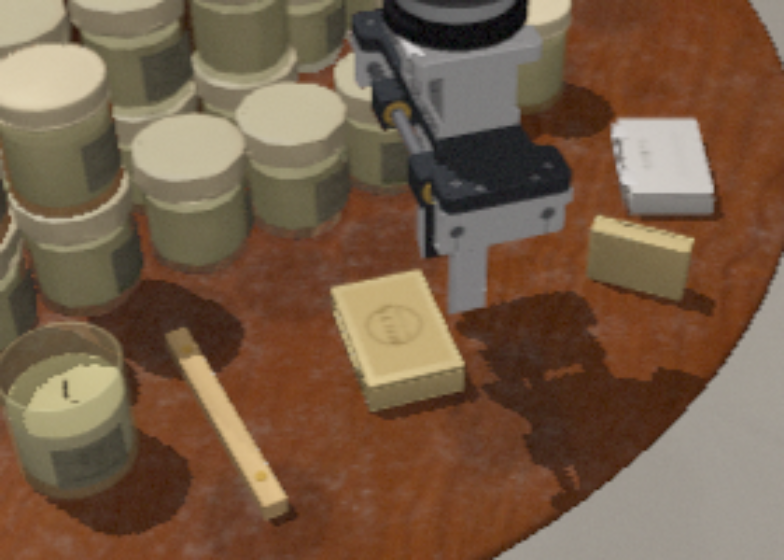

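The tin now lies flat with its lid up at (397,338). I'll measure its pose and the jar clearance.

Run:
```python
from h import *
D=camera("side");W=camera("wrist");cv2.imwrite("pics/w4.png",W["color"])
print(px([560,-100,11],D),px([560,-100,11],W),px([634,-25,6],W))
o=[]
for P in(D,W):
    m=pick("tin",P,px([562,-98,11],P))
    if m is not None: o.append((P,m)); print(fit(o[-1:],LIE,(562,-98,.53)))
if len(o)>1: print("both",fit(o,LIE,(562,-98,.53)))
for P in(D,W):
    m=pick("rail",P,px([639,-21,6],P))
    if m is not None: print("rail",fit([(P,m)],RAIL,(634,-25,.73)))
def ray(u,v,P,z):
    K=np.array([[P["fx"],0,P["cx"]],[0,P["fy"],P["cy"]],[0,0,1]])
    n=cv2.undistortPoints(np.float64([[[u,v]]]),K,np.array(P["dist"],float)).ravel()
    M=np.linalg.inv(np.array(P["camera_from_world"]));d=M[:3,:3]@np.r_[n,1];return (M[:3,3]+d*(z-M[2,3])/d[2]).round()
for u,v,z in((85,303,0),(190,262,0),(295,230,0)): print("jar front",ray(160+u/2.8,160+v/2.8,D,z))
```

```text
[298.98229797 280.86347828] [327.55654082 206.10036994] [277.5794145  19.5428115]
tin 4.2 0.58 1761
(array([ 5.57025996e+02, -1.00954395e+02,  5.29000501e-01]), np.float64(67.0), np.float32(1761.0))
tin 11.0 0.68 16102
(array([ 5.57126290e+02, -1.00306605e+02,  5.34514787e-01]), np.float64(431.5), np.float32(16102.0))
both (array([ 5.56962452e+02, -1.00376732e+02,  5.30747738e-01]), np.float64(512.25), np.float32(17863.0))
rail 2.3 0.68 780
rail (array([634.72017924, -25.29267265,   0.72829955]), np.float64(65.4375), np.float32(780.0))
jar front [758. -98.   0.]
jar front [ 707. -149.    0.]
jar front [ 650. -196.    0.]
```

View pics/w4.png

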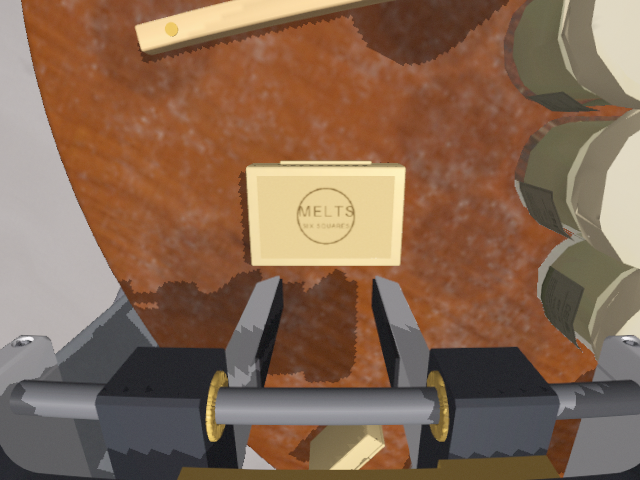

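The tin lies at about (557,-100) with yaw 0.53. The rail needs a further 11.3° of turn. Back off, turn the tool square to the rail, lower it and push along the rail normal.

Emit:
send_rows --series '[[[-14,-20.5,0],0,0],[[0,0,0],5.6,0],[[0,0,-10],5.6,0],[[0,0,-30],0,0],[[0,0,0],0,0],[[0,0,0],0,0]]'

```text
clock: 5.8
eef_pos: [513.8, -138.9, 104.9]
eef_rot: [-3.141, 0.0, 0.729]
wrist_force: [0.1, -0.5, 0.6]
finger_gap: 47.1
finger_force: 0.0
```

Emit:
send_rows --series '[[[6.4,5.7,0],0,0],[[6.4,5.7,0],0,0],[[6.4,5.7,0],0,0],[[6.4,5.7,0],0,0],[[6.4,5.7,0],0,0],[[6.4,5.7,0],0,0],[[6.4,5.7,0],0,0],[[6.4,5.7,0],0,0],[[0,0,0],0,0]]'

```text
clock: 6.7
eef_pos: [565.7, -92.5, 104.6]
eef_rot: [3.141, -0.0, 0.731]
wrist_force: [-0.9, -0.4, 0.1]
finger_gap: 46.9
finger_force: 0.0
```

```bash
cat > m.py <<'E'
from h import *
s=read_state();e=s["eef_pos"]-np.array([634.7,-25.3,0]);print(s["eef_pos"],s["eef_rot"],"n",e[0]*.746+e[1]*.666,"lat",-e[0]*.666+e[1]*.746)
D=camera("side");W=camera("wrist")
g=s["eef_pos"]+np.array([.746*38,.666*38,0]);o=[]
for P in(D,W):
    m=pick("tin",P,px([g[0],g[1],11],P))
    if m is not None:
        o.append((P,m));x,f,a=fit(o[-1:],LIE,(g[0],g[1],.68));d=x[:2]-[634.7,-25.3];print(x,f,"n",d@[.746,.666],"lat",d@[-.666,.746])
m=pick("rail",D,px([639,-21,6],D))
if m is not None: print("rail",fit([(D,m)],RAIL,(634,-25,.73)))
E
python3 m.py
```

```text
[565.71912756 -92.5311622  104.57079885] [ 3.14143690e+00 -3.84908367e-04  7.30627207e-01] n -96.23568486591536 lat -4.2131859622898205
tin 13.7 0.98 24402
[591.5937542  -61.00967507   0.72956164] 580.3125 n -55.93990296361267 lat 2.069342104333117
rail 2.2 0.73 764
rail (array([635.37584052, -26.02008655,   0.72283733]), np.float64(62.5), np.float32(764.0))
```

The tin is squared up to the rail (yaw 0.730) with about 27 mm to go.

Emit:
send_rows --series '[[[3.7,3.3,0],0,0],[[3.7,3.3,0],0,0],[[3.7,3.3,0],0,0],[[3.7,3.3,0],0,0],[[1.5,1.3,0],0,0],[[1.5,1.3,0],0,0],[[0.8,0.7,0],0,0],[[0.8,0.7,0],0,0],[[0,0,0],0,0]]'

```text
clock: 7.85
eef_pos: [584.5, -76.1, 104.6]
eef_rot: [3.142, -0.0, 0.73]
wrist_force: [0.9, 0.3, 0.8]
finger_gap: 47.1
finger_force: 0.0
```

Emit:
send_rows --series '[[[0.8,0.7,0],0,0],[[0.8,0.7,0],0,0],[[0,0,0],0,0]]'

```text
clock: 8.15
eef_pos: [586.1, -74.6, 104.6]
eef_rot: [3.142, -0.0, 0.73]
wrist_force: [-0.5, -0.4, -0.0]
finger_gap: 47.0
finger_force: 0.0
```

Emit:
send_rows --series '[[[0.8,0.7,0],0,0],[[0.4,0.35,0],0,0],[[0,0,0],0,0]]'

```text
clock: 8.45
eef_pos: [586.8, -74.1, 104.6]
eef_rot: [-3.141, 0.002, 0.73]
wrist_force: [-5.4, -4.5, 4.5]
finger_gap: 47.1
finger_force: 3.6
```

Emit:
send_rows --series '[[[0.8,0.7,0],0,0],[[0,0,0],0,0]]'

```text
clock: 8.65
eef_pos: [587.0, -74.0, 104.6]
eef_rot: [-3.14, 0.004, 0.73]
wrist_force: [-11.1, -8.1, 8.3]
finger_gap: 46.9
finger_force: 7.5
```

```bash
python3 m.py
python3 - <<'E'
from h import *
W=camera("wrist");cv2.imwrite("pics/w5.png",W["color"][60:360,120:520].repeat(2,0).repeat(2,1))
E
```

```text
[587.03498164 -73.96858579 104.61924341] [-3.14032603  0.0035032   0.72973077] n -67.97138183355054 lat -4.561862775582696
tin 3.6 0.64 1774
[611.81229882 -44.82939898   0.68088671] 182.75 n -30.080804803219735 lat 0.6742773453337705
tin 14.2 0.89 24161
[611.54210677 -43.28529662   0.72776592] 670.625 n -29.253995900298726 lat 2.006125611910903
rail 2.2 0.79 743
rail (array([635.28277137, -25.76633142,   0.72805408]), np.float64(77.5625), np.float32(743.0))
```

View pics/w5.png

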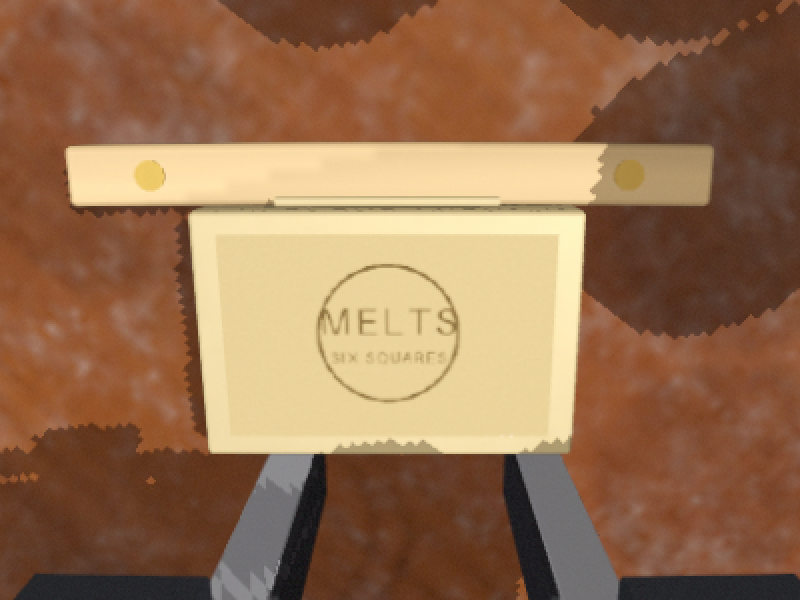

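The hinge edge at row 208 lies parallel to the rail's front edge at row 205 and touches it, well within the rail's length, with about 14 N of contact force. Withdraw straight back, then up.

Emit:
send_rows --series '[[[-2,-1.8,0],0,0],[[-7,-6,0],0,0],[[-15,-13,0],0,0],[[0,0,40],0,0],[[0,0,50],0,0],[[-20,-30,40],0,0],[[-20,-40,0],0,0],[[-20,-40,0],0,0],[[0,0,0],0,0],[[0,0,0],0,0]]'

```text
clock: 9.95
eef_pos: [505.0, -202.3, 231.8]
eef_rot: [3.142, -0.0, 0.728]
wrist_force: [0.8, 0.9, -0.7]
finger_gap: 47.1
finger_force: 0.0
```

Run:
```python
from h import *
D=camera("side");S=camera("scene");o=[]
for P in(D,S):
    m=pick("tin",P,px([612,-44,11],P))
    if m is not None: o.append((P,m));x,f,a=fit(o[-1:],LIE,(612,-44,.72));print(x,f,a,(x[:2]-[635,-25.5])@[.746,.666])
for t in("jar","cards","tester"): print(t,[w(r["point"],D).round() for r in spot_point(t,D)[:1]])
a=cv2.resize(D["color"][220:340,180:360],(800,533));cv2.imwrite("pics/d6.png",a)
```

```text
tin 1.1 0.74 1885
[612.05236095 -44.46641817   0.71134878] 103.25 1885.0 -29.75057322885759
tin 0.4 0.68 796
[614.18951316 -43.26534213   0.72026531] 76.5625 796.0 -27.35634104303211
jar [array([ 533., -389.,    0.])]
cards [array([ 414., -310.,    3.])]
tester [array([710.,  18.,  -2.])]
```

View pics/d6.png

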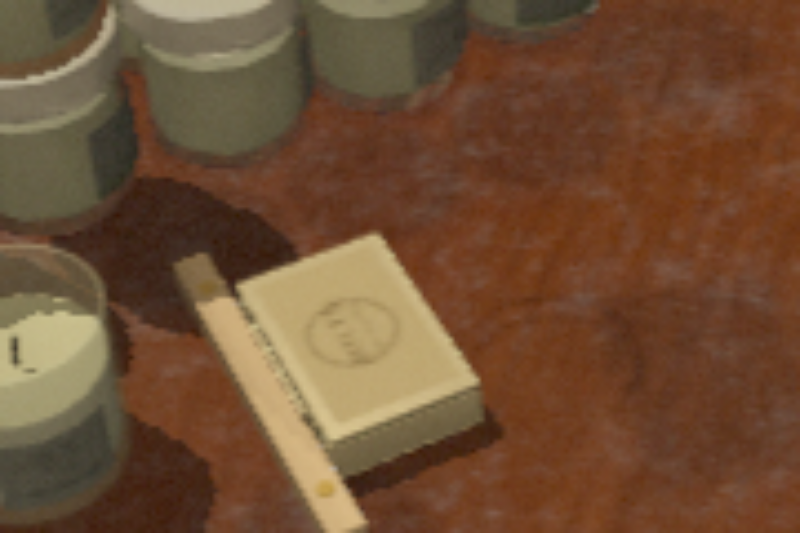

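The tin lies lid up, with its hinge side flush along the rail from (238,285) to (330,440). The jar, cards and tester have not moved. Handing in.

```bash
python3 -c "from cell import *; print(sign_off())"
```

```text
the job is handed in; nothing more can be done
None
```

The large wax tin was tipped over by pushing and lies flat with its lid up, its long hinge side flush against the rail front; the candles and card tray stayed put, and the job is handed in.

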